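Build up the roller stack on the forge's bending jig

ROBOT

A 6-joint arm with a two-finger parallel gripper is mounted at the origin on the work surface. World frame = base frame: x ahead of the robot, y to its left, z up, the work surface at z = 0. Lengths are in m, angles in rad, forces in N, time in s.
With the tool pointing down it reaches from about 0.275 to 0.75 m from the base axis. Payload 10.2 kg.
Tool frame: the origin (TCP) lies at the very end of the fingers, on their centre line; the grasp point (between the pads) lies 19 mm behind it; z points along the fingers, y is the line along which they close (so a half turn about z gives the same grasp; the last joint's range is limited). The gripper opens to 85 mm and grips with 20 to 120 N. Pads are 22 mm wide; open, the fingers measure 114 mm over their backs; the gripper's body (76 mm by 85 mm) begins 54 mm behind the grasp point. The pads swing forward as they close: fully open they stand 13 mm farther back than shut.
Start: joints at [1.053, 0.313, 1.498, -0, 1.331, -0.223], TCP at [0.153, 0.502, 0.231] pointing down, gripper open.
Joint ranges: [-2.94, 2.94], [-0.97, 2.17], [0.19, 2.56], [-1.23, 4.37], [0.02, 3.11], [-2.88, 2.88]. Speed limits (rad/s): [2.39, 2.39, 3.01, 3.14, 3.14, 3.14].

INTERFACE

Orientations are given as a unit quaternion [x, y, z, w].
In Python, from rig import env gives the robot as it stands.
- The arm moves only by the tool step_arm, never from a script. Its argument "plan" is a list of rows, each an object with "claw": the closure, from -1 (fully open) to 1 (shut), so that 0 is half open; "xyz": the shift along the world's x, y, z in m, a list of three; "dr": the turn, a rotation vector about the world's x, y, z in rad, a list of three. In form: [{"claw": claw, "xyz": [dx, dy, dz], "dr": [ax, ay, az]}, ...]. A call has 1 to 8 rows; each row is the pose to reach, as a shift and turn from the pose commanded when the call began; what a row does not reach only later rows make up. A row lasts 1/8 s, in which the tool goes at most 62.5 mm and 10.7 degrees, less where a joint would pass 70% of its speed; a pose out of reach is approached as far as the arm can. A call with a gripper value outside its range is refused whole. The fingers move at their own pace and stop on an object; "newtons" is the grip in N (left out, the last holds). Time passes only in rows, so rows that repeat a pose let the fingers close. It gives the time, the measured TCP pose, the force, the opening and the grip force at its end, in the units of the state.
- env.read_state(): the state, without advancing time (a new reading comes with each control period).
- env.grab_frame(name): name is "side" or "top" or "wrist"; returns the picture (480x640x3 uint8, blue, green, red); there is no depth.
- env.get_calibration(name): a dict with "mtx" (3x3 intrinsics, pixels), "dist_coeffs" ([k1, k2, p1, p2, k3] as OpenCV has them; the pictures are not rectified), "R" (3x3) and "t" (3): a world point X has camera coordinates R X + t. Camera axes: x right, y down, z forward; pixel columns grow to the right and rows downward; lengths in m; the calibration is good to about 2 mm. A picture is of the moment at which its call begins: read the wrist's pose just before it. get_calibration takes no time and is no camera call; for the wrist camera it gives the pose at the moment of the call.
- env.finish_job(): hands the job in; it is judged then, once.
The state is a dict: "time": time; "qpos": joint angles; "joint_vel": joint speeds; "joint_torque": joint torques, N m; "tcp_pos": TCP position; "ee_rot": TCP orientation; "contact_force": force on the tool from outside, world axes, zero at the start; "wrist_torque": the same for the moment, N m; "gripper_width": finger opening in m; "grasp_force": force on a finger pad.
Only numpy, scipy, OpenCV 4.12 (cv2) and the standard library are available. Lean on these libraries where they do the work, as an engineer would, in place of code of your own. Each camera call takes 0.05 s, during which the arm holds its last target. There are 200 camera calls.

TASK

Set up the roller on the bending jig: thread the silvery spacer, then the brass washer, then the copper-coloured flanged bushing (flange still down) over the upright stud that is clamped somewhere along the jig's slot, each one fully home before the next goes on. Then let go, and leave the other things on the bench where they lie.

Things in the scene. Friction and masses are not known exactly. Their poses are not given: they have to be found in the camera images.
- jig: Bending jig: dark steel plate 110 (its x) x 170 (its y) x 12 mm thick, fixed flat on the bench; origin under its centre, on the bench, z up. A marked black slot, 19 x 90 mm, edged in yellow, runs along its y through its centre; the top is flat but for a bolt head (16 mm wide, 6 mm high) near each corner. A fixed stud stands in the slot (see slot_mid).
- slot_mid (a point): Middle of the slot, on the plate's top, 12 mm above the bench; axes as the jig's (y along the slot). The stud: upright steel rod, rigid, 16 mm in diameter, 62 mm high above the plate, 2.5 mm chamfer at the tip, on the line x = 0 here, but anywhere from y = -9 to +9 mm. Where along y is not reported: find it by touch or sight.
- spacer: Bright silvery metal tube, 32 mm outside, 18 mm bore, 22 mm high, about 95 g, standing on the bench; origin at its centre, at mid-height, z along its bore; either end may be up. First on the stud, resting on the plate.
- washer: Thick brass washer, 44 mm outside, 18 mm bore, 6 mm thick, about 64 g, lying flat on the bench; origin at its centre, at mid-thickness, z along its bore; either face may be up. Second on the stud, resting on the spacer.
- bushing: Copper-coloured flanged bushing, about 190 g, standing on the bench flange down: flange 44 mm in diameter and 5 mm thick, above it a body 34 mm in diameter up to 28 mm total height, 18 mm bore right through; origin at the centre of its underside, z up. Third on the stud, resting on the washer.
- collar: Bystander: dark steel collar, 36 mm outside, 12 mm bore, 14 mm high (does not fit the stud); origin under its centre. Leave it.
- hammer: Bystander: hammer 260 mm long with a wooden handle, lying on the bench, head towards its +x; origin under its middle. Leave it.
- wrench: Bystander: steel wrench 180 mm long, lying on the bench along its x. Leave it.
- tin: Bystander: red tin, 64 mm in diameter, 60 mm high; origin under its centre. Leave it.
- blank: Bystander: flat dark steel blank, 190 x 32 x 8 mm, along its x. Leave it.
- punch: Bystander: square steel punch, 130 x 15 x 15 mm, along its x. Leave it.
- nut: Bystander: steel nut, 28 mm outside, 16 mm bore, 12 mm high. Leave it.
There are look-alikes about, which are no part of the job. Several things have the shape of the bushing; the one meant has the colours described above.

How it is judged:
On the way, in this order (a step that is already met when the one before it is completed fails the run):
1. the spacer is on the stud, down on the jig's plate (x of spacer in the frame of slot_mid between -0.004 and 0.004 m and y of spacer in the frame of slot_mid between -0.0125 and 0.0125 m and z of spacer in the frame of slot_mid between 0.008 and 0.0135 m and angle between the z axis of spacer and the z axis of slot_mid, either way round below 0.08 rad), for 0.2 s.
2. the washer is on the stud, down on the spacer (all of step 1 and x of washer in the frame of slot_mid between -0.004 and 0.004 m and y of washer in the frame of slot_mid between -0.0125 and 0.0125 m and z of washer in the frame of slot_mid between 0.022 and 0.0275 m and angle between the z axis of washer and the z axis of slot_mid, either way round below 0.08 rad), for 0.2 s.
3. the bushing is on the stud, flange down on the washer (all of step 2 and x of bushing in the frame of slot_mid between -0.004 and 0.004 m and y of bushing in the frame of slot_mid between -0.0125 and 0.0125 m and z of bushing in the frame of slot_mid between 0.025 and 0.0305 m and angle between bushing's own z axis and vertical below 0.08 rad), for 0.2 s.
At the end, for the whole second after the job is handed in: Spacer, washer, bushing are on the stud in this order, flange down, released, at rest: undersides 0, 22, 28 mm above the plate (-3/+2.5 mm), within 4 mm of the slot's centre line and 12.5 mm of its middle (possible only when threaded), level within 0.08 rad (all of step 3 and linear speed of each of spacer, washer, bushing below 0.02 m/s); the robot touches nothing.
It fails at once if another thing on the bench is moved by more than 25 mm (distance of any of collar, hammer, wrench, tin, blank, punch, nut from where it was at the start of the episode above 0.025 m).
It also fails if it takes over 72 s, if anything falls off the work surface, if the arm or the gripper's body presses on something with over 40 N, if the wrist force passes 120 N, or if a joint passes its speed limit or range.

## Working session

There is one attempt and no reset: what is moved stays moved. The work goes in short steps, Python scripts to look and compute and a tool call to move; the robot and the scene stay as the last step left them, time stands still between calls to the robot, and variables do not carry over. Pictures are saved under pics/ and viewed, at most 10 in all, crops included, and the job is handed in when it is done.

Besides the shell and the picture viewer there is one more tool, called after ">>>" by a JSON object that holds its "api" and its "payload". step_arm: Moves the arm, as the interface text tells. Its arguments: {"type":"object","properties":{"plan":{"type":"array","items":{"type":"object","properties":{"claw":{"type":"number"},"xyz":{"type":"array","items":{"type":"number"}},"dr":{"type":"array","items":{"type":"number"}}}}},"newtons":{"type":"number"}},"required":["plan"]}

```bash
mkdir -p pics
python3 - <<'E'
from rig import env
import cv2,numpy as np
s=env.read_state();print(s['time'],s['tcp_pos'],s['ee_rot'],s['gripper_width'])
for n in('top','side'):
    im=env.grab_frame(n);cv2.imwrite(f'pics/{n}0.png',im)
    c=env.get_calibration(n);print(n,np.round(c['mtx'],1).tolist(),c['dist_coeffs'],np.round(c['R'],3).tolist(),c['t'])
E
```

```text
0.0 [0.15242504 0.50211394 0.23072019] [ 1.46863764e-01  9.89156519e-01 -6.03820729e-04 -2.26645156e-04] 0.0853453605458615
top [[518.4, 0.0, 321.9], [0.0, 518.4, 241.6], [0.0, 0.0, 1.0]] [0.02684248 0.         0.         0.         0.        ] [[0.021, -0.999, 0.029], [-0.986, -0.025, -0.166], [0.166, -0.025, -0.986]] [0.03519596 0.57479748 0.92622429]
side [[508.3, 0.0, 311.4], [0.0, 508.3, 241.2], [0.0, 0.0, 1.0]] [0.00460306 0.         0.         0.         0.        ] [[0.74, -0.673, 0.006], [-0.375, -0.42, -0.827], [0.559, 0.609, -0.563]] [-0.38423576  0.29838589  0.67937445]
```

View pics/top0.png

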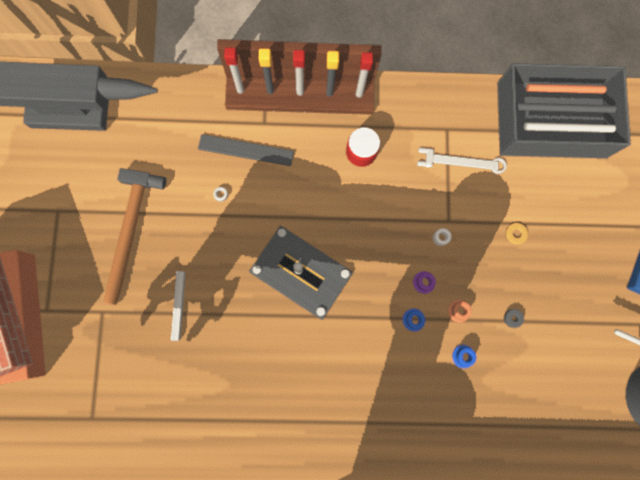

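View pics/side0.png

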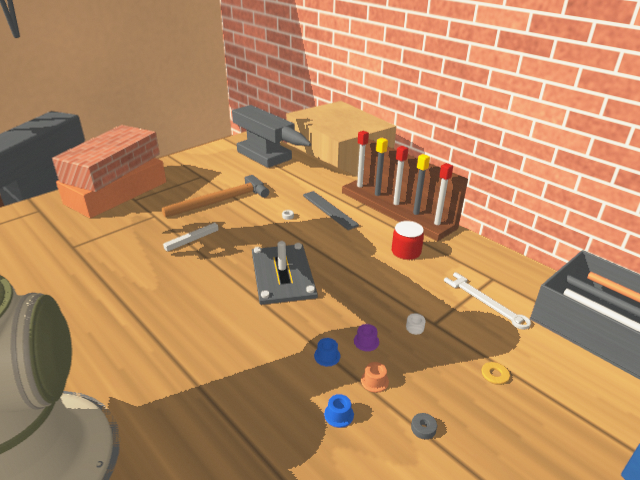

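The top view shows these candidates. Bushing shapes are at purple (424,282), blue (414,320), blue (464,356) and copper (460,311), so I choose copper. For the spacer, the silvery tube is at (442,236) and the nut at (220,194), so I choose (442,236). For the washer, brass is at (516,233) and the dark collar at (514,318), so I choose brass. The jig is near (301,272).

```bash
cat > h.py <<'E'
from rig import env
import cv2,numpy as np
def ray(c,uv):
    p=cv2.undistortPoints(np.array([[uv]],float),c['mtx'],np.array(c['dist_coeffs']))[0,0]
    R=np.array(c['R']);t=np.array(c['t']);return -R.T@t,R.T@np.array([p[0],p[1],1])
def at(c,uv,z):
    o,d=ray(c,uv);return (o+d*(z-o[2])/d[2])[:2]
def proj(c,P):
    R=np.array(c['R']);return cv2.projectPoints(np.array(P,float).reshape(-1,1,3),cv2.Rodrigues(R)[0],np.array(c['t']),c['mtx'],np.array(c['dist_coeffs']))[0][:,0]
E
python3 - <<'E'
from h import *
im=cv2.imread('pics/top0.png')
cv2.imwrite('pics/crop.png',cv2.resize(im[185:375,240:530],None,fx=2.75,fy=2.75,interpolation=cv2.INTER_CUBIC))
c=env.get_calibration('top')
for n,uv,z in[('spacer',(442,236.5),.02),('washer',(516.5,233.5),.006),('bush',(460.5,311),.02),
 ('b1',(282,233),.018),('b2',(257,269.5),.018),('b3',(345,273.5),.018),('b4',(320.5,311.5),.018),('stud',(298,265),.074),('collar',(514,318),.014),('blue1',(414,320),.02),('purple',(424,282),.02),('blue2',(464,356),.02)]:
    print(n,np.round(at(c,uv,z),4))
E
```

```text
spacer [ 0.5944 -0.1857]
washer [ 0.6068 -0.3374]
bush [ 0.4515 -0.2183]
b1 [0.5937 0.1254]
b2 [0.5216 0.1706]
b3 [0.5179 0.0021]
b4 [0.4446 0.0476]
stud [0.5253 0.0915]
collar [ 0.4409 -0.3222]
blue1 [ 0.4325 -0.1295]
purple [ 0.5049 -0.1495]
blue2 [ 0.3681 -0.2226]
```

View pics/crop.png

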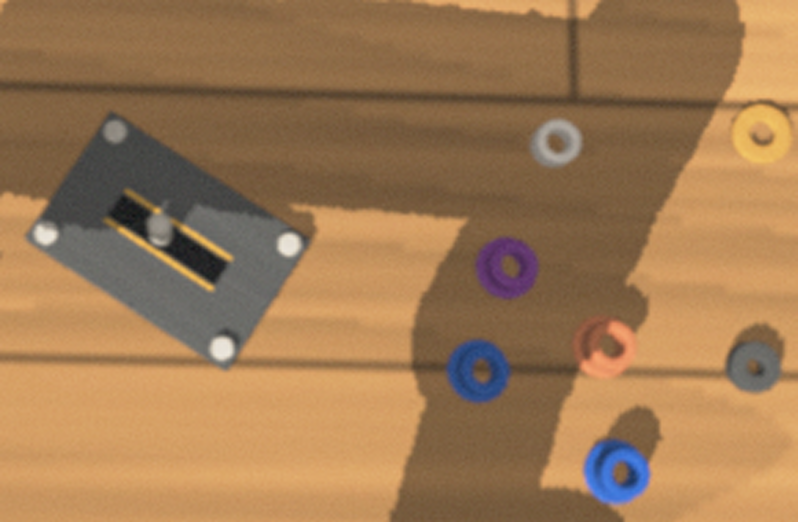

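The crop confirms the colours: the silvery spacer, brass washer and copper bushing are at crop (556,143), (762,133) and (605,347). Next I move above the spacer.

>>> {"api": "step_arm", "payload": {"plan": [{"claw":-1,"xyz":[0.442,-0.688,-0.06],"dr":[0,0,0]},{"claw":-1,"xyz":[0.442,-0.688,-0.06],"dr":[0,0,0]},{"claw":-1,"xyz":[0.442,-0.688,-0.06],"dr":[0,0,0]},{"claw":-1,"xyz":[0.442,-0.688,-0.06],"dr":[0,0,0]},{"claw":-1,"xyz":[0.442,-0.688,-0.06],"dr":[0,0,0]},{"claw":-1,"xyz":[0.442,-0.688,-0.06],"dr":[0,0,0]},{"claw":-1,"xyz":[0.442,-0.688,-0.06],"dr":[0,0,0]},{"claw":-1,"xyz":[0.442,-0.688,-0.06],"dr":[0,0,0]}]}}

```text
time: 1.1
tcp_pos: [0.4228, 0.0808, 0.1946]
ee_rot: [0.147, 0.989, 0.0, 0.0]
contact_force: [0.7, 1.8, 0.1]
gripper_width: 0.0853
grasp_force: 0.0
```

>>> {"api": "step_arm", "payload": {"plan": [{"claw":-1,"xyz":[0.08,0.01,0.0],"dr":[0,0,0]},{"claw":-1,"xyz":[0.08,0.01,0.0],"dr":[0,0,0]},{"claw":-1,"xyz":[0.08,0.01,0.0],"dr":[0,0,0]},{"claw":-1,"xyz":[0.08,0.01,0.0],"dr":[0,0,0]}]}}

```text
time: 1.6
tcp_pos: [0.5012, 0.093, 0.1946]
ee_rot: [0.147, 0.989, -0.0, -0.0]
contact_force: [-0.1, 0.4, 0.1]
gripper_width: 0.0854
grasp_force: 0.0
```

Run:
```python
from h import *
s=env.read_state();c=env.get_calibration('wrist');im=env.grab_frame('wrist')
print(s['time'],s['tcp_pos']);np.savez('pics/w1.npz',**{k:np.array(v) for k,v in c.items()})
R=np.array(c['R']);print('cam',-R.T@np.array(c['t']),np.round(R,3).tolist(),c['mtx'][0][0])
cv2.imwrite('pics/w1.png',im);print(proj(c,[[.525,.0915,.074],[.525,.0915,.012]]))
```

```text
1.6 [0.50122992 0.09296197 0.19456985]
cam [0.43691584 0.11176843 0.33707007] [[0.291, 0.957, -0.002], [0.922, -0.28, 0.267], [0.255, -0.079, -0.964]] 331.2914572265607
[[331.7926587  261.67544956]
 [330.48086451 241.89555679]]
```

View pics/w1.png

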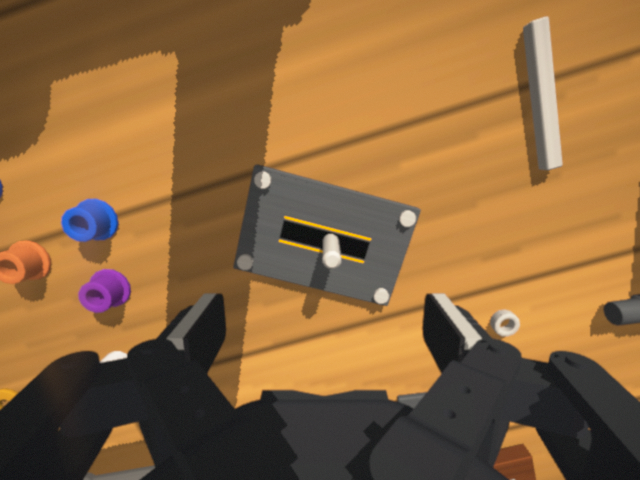

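The wrist view shows the stud tip at about (332,261), which matches the prediction of (332,262). Stud position is therefore about (0.525, 0.0915). I'll refine it with the bolts and then go on to the spacer.

Run:
```python
from h import *
c={k:v for k,v in np.load('pics/w1.npz').items()};im=cv2.imread('pics/w1.png')
b=np.array([at(c,p,.018) for p in[(263,181),(408,219),(381,296.5),(245,262.5)]]);print(b.round(4).tolist(),b.mean(0))
g=cv2.cvtColor(im,6)
roi=g[225:275,315:350];n,l,st,ce=cv2.connectedComponentsWithStats((roi>150).astype('uint8'));print(st,ce+[315,225])
r=(roi>130).astype(int);print([(225+i,315+np.flatnonzero(x).min(),315+np.flatnonzero(x).max()) for i,x in enumerate(r) if x.any()])
print(at(c,(332,260),.074),at(c,(332,258),.074))
```

```text
[[0.4471, 0.0476], [0.5231, 0.1712], [0.5956, 0.1255], [0.5189, 0.0025]] [0.52119545 0.08670642]
[[   0    0   35   50 1149]
 [   0    0   35   11   98]
 [   8    9   27   34  490]
 [   0   23    5    4   13]] [[332.04264578 250.32201915]
 [332.59183673 229.35714286]
 [332.1877551  251.59387755]
 [316.69230769 249.76923077]]
[(225, np.int64(315), np.int64(322)), (226, np.int64(315), np.int64(326)), (227, np.int64(317), np.int64(330)), (228, np.int64(321), np.int64(334)), (229, np.int64(325), np.int64(338)), (230, np.int64(329), np.int64(342)), (231, np.int64(332), np.int64(346)), (232, np.int64(336), np.int64(349)), (233, np.int64(340), np.int64(349)), (234, np.int64(328), np.int64(349)), (235, np.int64(327), np.int64(349)), (236, np.int64(326), np.int64(336)), (237, np.int64(325), np.int64(336)), (238, np.int64(325), np.int64(337)), (239, np.int64(324), np.int64(337)), (240, np.int64(324), np.int64(337)), (241, np.int64(324), np.int64(337)), (242, np.int64(324), np.int64(338)), (243, np.int64(324), np.int64(338)), (244, np.int64(324), np.int64(338)), (245, np.int64(324), np.int64(33
[... 166 characters left out ...]
4(315), np.int64(339)), (251, np.int64(315), np.int64(339)), (252, np.int64(324), np.int64(339)), (253, np.int64(324), np.int64(339)), (254, np.int64(324), np.int64(340)), (255, np.int64(323), np.int64(343)), (256, np.int64(323), np.int64(347)), (257, np.int64(323), np.int64(349)), (258, np.int64(323), np.int64(349)), (259, np.int64(323), np.int64(349)), (260, np.int64(323), np.int64(341)), (261, np.int64(323), np.int64(341)), (262, np.int64(324), np.int64(340)), (263, np.int64(325), np.int64(340)), (264, np.int64(325), np.int64(339)), (265, np.int64(326), np.int64(338)), (266, np.int64(327), np.int64(337)), (267, np.int64(329), np.int64(335))]
[0.52363254 0.09208741] [0.52194521 0.09258863]
```

>>> {"api": "step_arm", "payload": {"plan": [{"claw":-1,"xyz":[0.093,-0.279,-0.035],"dr":[0,0,0]},{"claw":-1,"xyz":[0.093,-0.279,-0.035],"dr":[0,0,0]},{"claw":-1,"xyz":[0.093,-0.279,-0.035],"dr":[0,0,0]},{"claw":-1,"xyz":[0.093,-0.279,-0.035],"dr":[0,0,0]},{"claw":-1,"xyz":[0.093,-0.279,-0.035],"dr":[0,0,0]},{"claw":-1,"xyz":[0.093,-0.279,-0.035],"dr":[0,0,0]},{"claw":-1,"xyz":[0.093,-0.279,-0.035],"dr":[0,0,0]}]}}

```text
time: 2.52
tcp_pos: [0.5947, -0.1853, 0.16]
ee_rot: [0.147, 0.989, 0.0, -0.0]
contact_force: [0.3, 0.0, 0.0]
gripper_width: 0.0856
grasp_force: 0.0
```

Run:
```python
from h import *
s=env.read_state();c=env.get_calibration('wrist');im=env.grab_frame('wrist')
print(s['time'],s['tcp_pos']);np.savez('pics/w2.npz',**{k:np.array(v) for k,v in c.items()})
cv2.imwrite('pics/w2.png',im);print(proj(c,[[.5944,-.1857,.022],[.6068,-.3374,.006],[.4515,-.2183,.028]]))
```

```text
2.525 [ 0.59466188 -0.18531345  0.15999881]
[[324.6143266  229.65584192]
 [177.31836672 282.45746846]
 [227.53426841  66.07642292]]
```

View pics/w2.png

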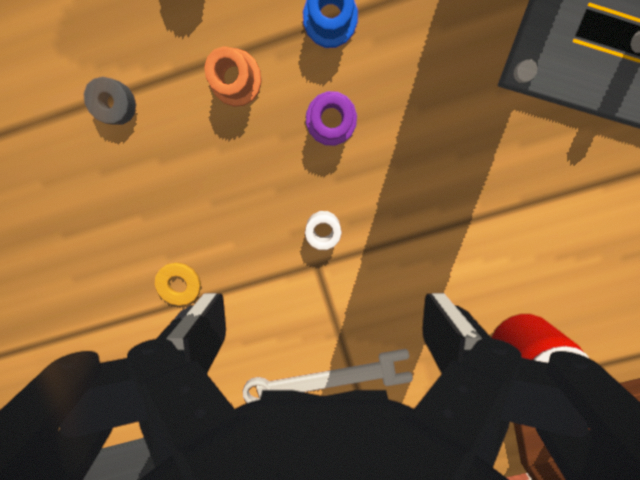

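The spacer is at (323,230), the washer at (178,284) and the bushing at (230,72) (top face). All are close to the predictions. I'll measure them by segmentation.

Run:
```python
from h import *
c={k:v for k,v in np.load('pics/w2.npz').items()};im=cv2.imread('pics/w2.png');h=cv2.cvtColor(im,cv2.COLOR_BGR2HSV)
g=h[...,2];sat=h[...,1]
m=((sat<70)&(g>110)).astype('uint8')
def blobs(m,x0,x1,y0,y1):
    cs,_=cv2.findContours(m[y0:y1,x0:x1],cv2.RETR_EXTERNAL,cv2.CHAIN_APPROX_NONE);k=max(cs,key=cv2.contourArea)
    x,y,w,hh=cv2.boundingRect(k);return (x+x0,y+y0,w,hh)
x,y,w,hh=blobs(m,295,350,200,262);print('sp',x,y,w,hh,at(c,(x+w/2-.5,y+hh/2-.5),.011))
m2=((h[...,0]>17)&(h[...,0]<30)&(sat>165)&(g>150)).astype('uint8')
x,y,w,hh=blobs(m2,145,205,258,315);print('wa',x,y,w,hh,at(c,(x+w/2-.5,y+hh/2-.5),.003))
m3=((h[...,0]<12)&(sat>120)&(g>100)).astype('uint8')
x,y,w,hh=blobs(m3,195,270,35,112);print('bu',x,y,w,hh)
# model check: projected outlines
def ring(x,y,r,z):
    a=np.linspace(0,6.28,60);return [[x+r*np.cos(t),y+r*np.sin(t),z] for t in a]
def bb(P): q=proj(c,P);return np.r_[q.min(0),q.max(0)-q.min(0)].round(1)
print(bb(ring(.5944,-.1857,.016,0)+ring(.5944,-.1857,.016,.022)),bb(ring(.6068,-.3374,.022,0)+ring(.6068,-.3374,.022,.006)),bb(ring(.4515,-.2183,.022,0)+ring(.4515,-.2183,.022,.005)+ring(.4515,-.2183,.017,.028)))
```

```text
sp 305 211 36 39 [ 0.59666557 -0.18837223]
wa 155 262 46 44 [ 0.60862982 -0.33939924]
bu 205 49 56 57
[306.2 207.2  36.8  40.1] [154.2 258.7  48.4  44.6] [204.7  40.4  58.8  62.4]
```

>>> {"api": "step_arm", "payload": {"plan": [{"claw":-1,"xyz":[0.002,-0.003,-0.06],"dr":[0,0,0]},{"claw":-1,"xyz":[0.002,-0.003,-0.11],"dr":[0,0,0]},{"claw":-1,"xyz":[0.002,-0.003,-0.14],"dr":[0,0,0]},{"claw":-0.5,"xyz":[0.002,-0.003,-0.156],"dr":[0,0,0]},{"claw":0.5,"xyz":[0.002,-0.003,-0.156],"dr":[0,0,0]},{"claw":0.7,"xyz":[0.002,-0.003,-0.156],"dr":[0,0,0]},{"claw":0.7,"xyz":[0.002,-0.003,-0.156],"dr":[0,0,0]},{"claw":0.7,"xyz":[0.002,-0.003,-0.156],"dr":[0,0,0]}], "newtons": 40}}

```text
time: 3.58
tcp_pos: [0.598, -0.1894, 0.0056]
ee_rot: [0.147, 0.989, -0.0, 0.001]
contact_force: [0.1, 1.6, 7.3]
gripper_width: 0.0302
grasp_force: 40.1
```

>>> {"api": "step_arm", "payload": {"plan": [{"claw":0.7,"xyz":[0,0,0.05],"dr":[0,0,0]},{"claw":0.7,"xyz":[0,0.01,0.11],"dr":[0,0,0]},{"claw":0.7,"xyz":[-0.015,0.06,0.116],"dr":[0,0,0]},{"claw":0.7,"xyz":[-0.0727,0.28,0.116],"dr":[0,0,0]},{"claw":0.7,"xyz":[-0.0727,0.28,0.116],"dr":[0,0,0]},{"claw":0.7,"xyz":[-0.0727,0.28,0.116],"dr":[0,0,0]},{"claw":0.7,"xyz":[-0.0727,0.28,0.116],"dr":[0,0,0]},{"claw":0.7,"xyz":[-0.0727,0.28,0.116],"dr":[0,0,0]}]}}

```text
time: 4.58
tcp_pos: [0.5238, 0.093, 0.1205]
ee_rot: [0.145, 0.989, 0.0, 0.0]
contact_force: [0.1, -1.3, -0.6]
gripper_width: 0.0299
grasp_force: 40.1
```

Run:
```python
from h import *
import time
s=env.read_state();c=env.get_calibration('wrist');im=env.grab_frame('wrist')
print(s['time'],s['tcp_pos'],s['gripper_width'],s['contact_force'])
p=s['tcp_pos'];print(proj(c,[[p[0],p[1],p[2]],[p[0],p[1],p[2]+.017],[.524,.092,.074]]))
sd=env.grab_frame('side');cs=env.get_calibration('side');q=proj(cs,[[.524,.092,.074]])[0].astype(int);print(q)
a=sd[q[1]-70:q[1]+50,q[0]-70:q[0]+70];cv2.imwrite('pics/j3.png',np.vstack([im[200:440,160:480],]) if 0 else np.hstack([cv2.resize(im[190:430,170:470],(400,320)),cv2.resize(a,(373,320))]))
```

```text
4.575 [0.52378624 0.09299696 0.12046492] 0.029894061348600818 [ 0.05621947 -1.28649849 -0.57700319]
[[325.87248152 298.43867646]
 [326.07265365 316.02627481]
 [324.0128125  265.8454869 ]]
[281 242]
```

View pics/j3.png

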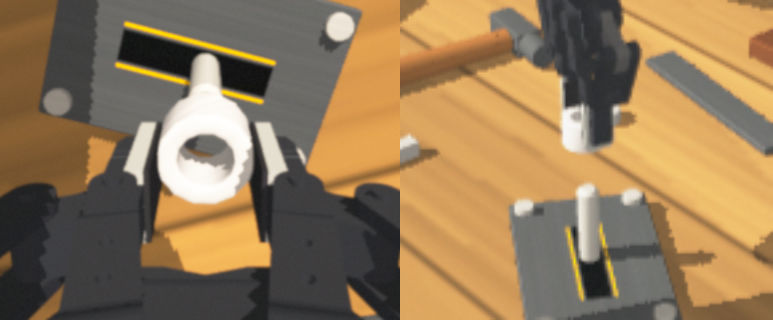

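The spacer is held level above the stud. I'll check its alignment numerically in the side and top views.

Run:
```python
from h import *
s=env.read_state();p=s['tcp_pos'];print(p)
def ring(x,y,r,z):
    a=np.linspace(0,6.28,90);return [[x+r*np.cos(t),y+r*np.sin(t),z] for t in a]
for n in('side',):
    c=env.get_calibration(n);im=env.grab_frame(n)
    q=proj(c,ring(p[0],p[1],.016,p[2]-.0056));print('spacer bottom pred',q.min(0),q.max(0))
    q=proj(c,ring(.524,.092,.008,.060));print('stud pred z.06',q.min(0),q.max(0))
    g=im.astype(int)
    for y in range(205,262,3):print(y,' '.join(f'{v:3d}' for v in g[y,262:302].mean(1).astype(int)))
```

```text
[0.52468222 0.09061739 0.12022791]
spacer bottom pred [273.30539714 220.41294556] [290.21816894 229.46617767]
stud pred z.06 [277.69261194 245.9774565 ] [285.88256869 250.67303731]
205 175 175 173 171 171 172 175 176 177 190 191  47  47  48  49  50  62  79  76  52  51  48  48  48  49  50  49  48  52  51  50  50  49  48  48  51  82 169 168 167
208 172 171 171 172 174 175 176 173 171 181 225  53  49  47  46  47  57  74  69  55  50  48  51  48  48  48  53  53  52  53  54  52  51  48  47  71 156 171 171 171
211 176 174 174 172 172 170 170 173 172 183 222  56  49  52  69  75 110 160 116  70  65  52  52  47  46  49  51  51  54  85  96 120 125 127 146 177 176 174 172 170
214 144 164 172 174 176 178 173 173 172 179 226 235 243 237 195 170 173 187 188 140 100  74  51  51  51  48  51  52  68 140 179 133 108 108 108 116 164 167 178 176
217 155 141 123 116 128 151 166 171 175 189 243 246 245 241 215 193 183 163 212 139 116  74  56  51  48  50  51  51  62 121 135 119 112 111 110 108 111 140 174 173
220 165 165 166 164 162 151 136 120 120 153 238 245 244 243 242 240 239 206 212 140 115  76  56  51
[... 1496 characters left out ...]
 114 116 120 171 226 215 200 180 147 138 102
250  71  69  77 112 113 113 114 116 115 112 112 112 112 113 118 162 234 224 208 180 157 150 144 129 114 112 113 112 113 114 115 114 115 112 113 113 113 114 113 112
253 113 114 111 112 112 112 112 115 116 116 113 113 113 112 113 138 234 224 207 179 157 150 142 133 115 111 112 113 114 112 115 116 115 115 113 114 112 112 114 113
256 112 114 115 111 111 112 112 111 116 114 113 121 120 107  99 128 234 225 207 180 158 150 144 139 156 113 112 113 112 113 113 114 116 116 115 114 114 115 114 114
259 111 114 115 114 113 114 112 112 113 117 114 140 164  96  30  78 202 224 207 179 156 149 143 142 163 130 112 113 112 113 112 113 115 116 116 116 113 114 114 113
```

>>> {"api": "step_arm", "payload": {"plan": [{"claw":0.7,"xyz":[0.002,0.0015,-0.025],"dr":[0,0,0]},{"claw":0.7,"xyz":[0.002,0.0015,-0.036],"dr":[0,0,0]},{"claw":0.7,"xyz":[0.002,0.0015,-0.041],"dr":[0,0,0]},{"claw":0.7,"xyz":[0.002,0.0015,-0.045],"dr":[0,0,0]},{"claw":0.7,"xyz":[0.002,0.0015,-0.048],"dr":[0,0,0]},{"claw":0.7,"xyz":[0.002,0.0015,-0.05],"dr":[0,0,0]}]}}

```text
time: 5.48
tcp_pos: [0.5265, 0.0923, 0.0698]
ee_rot: [0.147, 0.989, 0.0, 0.0]
contact_force: [0.2, 0.6, -0.7]
gripper_width: 0.0299
grasp_force: 40.1
```

The spacer threaded with no contact force. Next I lower it home.

>>> {"api": "step_arm", "payload": {"plan": [{"claw":0.7,"xyz":[0,0,-0.015],"dr":[0,0,0]},{"claw":0.7,"xyz":[0,0,-0.03],"dr":[0,0,0]},{"claw":0.7,"xyz":[0,0,-0.042],"dr":[0,0,0]},{"claw":0.7,"xyz":[0,0,-0.048],"dr":[0,0,0]},{"claw":0.7,"xyz":[0,0,-0.051],"dr":[0,0,0]},{"claw":0.7,"xyz":[0,0,-0.052],"dr":[0,0,0]}]}}

```text
time: 6.22
tcp_pos: [0.5265, 0.0923, 0.0178]
ee_rot: [0.147, 0.989, 0.0, 0.0]
contact_force: [-0.2, 0.2, -0.6]
gripper_width: 0.0299
grasp_force: 40.1
```

>>> {"api": "step_arm", "payload": {"plan": [{"claw":0.7,"xyz":[0,0,-0.001],"dr":[0,0,0]},{"claw":-0.3,"xyz":[0,0,-0.001],"dr":[0,0,0]},{"claw":-0.3,"xyz":[0,0,-0.001],"dr":[0,0,0]},{"claw":-0.3,"xyz":[0,0,-0.001],"dr":[0,0,0]}]}}

```text
time: 6.72
tcp_pos: [0.5265, 0.0923, 0.0168]
ee_rot: [0.147, 0.989, 0.0, 0.0]
contact_force: [-0.0, -0.3, -0.0]
gripper_width: 0.0561
grasp_force: 0.0
```

>>> {"api": "step_arm", "payload": {"plan": [{"claw":-0.3,"xyz":[0,0,0.05],"dr":[0,0,0]},{"claw":-0.3,"xyz":[0,0,0.105],"dr":[0,0,0]},{"claw":-0.6,"xyz":[0.009,-0.05,0.12],"dr":[0,0,0]},{"claw":-0.6,"xyz":[0.083,-0.432,0.12],"dr":[0,0,0]},{"claw":-0.6,"xyz":[0.083,-0.432,0.12],"dr":[0,0,0]},{"claw":-0.6,"xyz":[0.083,-0.432,0.12],"dr":[0,0,0]},{"claw":-0.6,"xyz":[0.083,-0.432,0.12],"dr":[0,0,0]},{"claw":-0.6,"xyz":[0.083,-0.432,0.12],"dr":[0,0,0]}]}}

```text
time: 7.72
tcp_pos: [0.5949, -0.2666, 0.1367]
ee_rot: [0.147, 0.989, 0.0, 0.0]
contact_force: [0.5, 0.9, 1.2]
gripper_width: 0.0685
grasp_force: 0.0
```

>>> {"api": "step_arm", "payload": {"plan": [{"claw":-0.6,"xyz":[0.014,-0.073,0.0],"dr":[0,0,0]},{"claw":-0.6,"xyz":[0.014,-0.073,0.0],"dr":[0,0,0]},{"claw":-0.6,"xyz":[0.014,-0.073,0.0],"dr":[0,0,0]}]}}

```text
time: 8.1
tcp_pos: [0.6086, -0.3375, 0.1361]
ee_rot: [0.147, 0.989, 0.0, -0.0]
contact_force: [-0.2, 1.6, -1.0]
gripper_width: 0.0681
grasp_force: 0.0
```

```bash
cat >> h.py <<'E'
def box(m,x0,x1,y0,y1):
    cs,_=cv2.findContours(m[y0:y1,x0:x1].copy(),cv2.RETR_EXTERNAL,cv2.CHAIN_APPROX_NONE);k=max(cs,key=cv2.contourArea)
    x,y,w,hh=cv2.boundingRect(k);return (x+x0,y+y0,w,hh)
E
python3 - <<'E'
from h import *
s=env.read_state();c=env.get_calibration('wrist');im=env.grab_frame('wrist');cv2.imwrite('pics/w4.png',im)
print(s['time'],s['tcp_pos']);p=s['tcp_pos']
q=proj(c,[[*p[:2],.003]])[0].astype(int);print(q)
h=cv2.cvtColor(im,cv2.COLOR_BGR2HSV)
m=((h[...,0]>17)&(h[...,0]<30)&(h[...,1]>165)&(h[...,2]>150)).astype('uint8')
x,y,w,hh=box(m,q[0]-50,q[0]+50,q[1]-50,q[1]+50);print(x,y,w,hh,at(c,(x+w/2-.5,y+hh/2-.5),.003))
E
```

```text
8.1 [ 0.60862216 -0.33750554  0.13613012]
[325 231]
298 207 51 50 [ 0.6083167  -0.33927536]
```

>>> {"api": "step_arm", "payload": {"plan": [{"claw":-0.4,"xyz":[-0.001,0,-0.06],"dr":[0,0,0]},{"claw":-0.4,"xyz":[-0.001,0,-0.11],"dr":[0,0,0]},{"claw":-0.4,"xyz":[-0.001,0,-0.128],"dr":[0,0,0]},{"claw":-0.4,"xyz":[-0.001,0,-0.134],"dr":[0,0,0]},{"claw":-0.4,"xyz":[-0.001,0,-0.136],"dr":[0,0,0]},{"claw":-0.4,"xyz":[-0.001,0,-0.136],"dr":[0,0,0]}]}}

```text
time: 8.9
tcp_pos: [0.6085, -0.3379, 0.0024]
ee_rot: [0.147, 0.989, -0.001, 0.001]
contact_force: [-0.3, 0.6, -0.3]
gripper_width: 0.0601
grasp_force: 0.0
```

>>> {"api": "step_arm", "payload": {"plan": [{"claw":-0.4,"xyz":[-0.001,0,-0.0015],"dr":[0,0,0]},{"claw":-0.2,"xyz":[-0.001,0,-0.0015],"dr":[0,0,0]},{"claw":0.4,"xyz":[-0.001,0,-0.0015],"dr":[0,0,0]},{"claw":0.4,"xyz":[-0.001,0,-0.0015],"dr":[0,0,0]},{"claw":0.4,"xyz":[-0.001,0,-0.0015],"dr":[0,0,0]}], "newtons": 40}}

```text
time: 9.52
tcp_pos: [0.607, -0.3376, -0.0001]
ee_rot: [0.147, 0.989, -0.0, 0.0]
contact_force: [-1.6, 0.6, 6.4]
gripper_width: 0.0412
grasp_force: 40.3
```

>>> {"api": "step_arm", "payload": {"plan": [{"claw":0.4,"xyz":[0,0,0.05],"dr":[0,0,0]},{"claw":0.4,"xyz":[0,0,0.11],"dr":[0,0,0]},{"claw":0.4,"xyz":[-0.01,0.05,0.12],"dr":[0,0,0]},{"claw":0.4,"xyz":[-0.081,0.43,0.12],"dr":[0,0,0]},{"claw":0.4,"xyz":[-0.081,0.43,0.12],"dr":[0,0,0]},{"claw":0.4,"xyz":[-0.081,0.43,0.12],"dr":[0,0,0]},{"claw":0.4,"xyz":[-0.081,0.43,0.12],"dr":[0,0,0]},{"claw":0.4,"xyz":[-0.081,0.43,0.12],"dr":[0,0,0]}]}}

```text
time: 10.52
tcp_pos: [0.5387, 0.0216, 0.1192]
ee_rot: [0.147, 0.989, 0.0, 0.0]
contact_force: [0.3, -0.5, 0.5]
gripper_width: 0.0409
grasp_force: 40.8
```

>>> {"api": "step_arm", "payload": {"plan": [{"claw":0.4,"xyz":[-0.0125,0.07,0.0],"dr":[0,0,0]},{"claw":0.4,"xyz":[-0.0125,0.07,0.0],"dr":[0,0,0]},{"claw":0.4,"xyz":[-0.0125,0.07,0.0],"dr":[0,0,0]},{"claw":0.4,"xyz":[-0.0125,0.07,0.0],"dr":[0,0,0]}]}}

```text
time: 11.02
tcp_pos: [0.5273, 0.0884, 0.1191]
ee_rot: [0.148, 0.989, -0.0, 0.0]
contact_force: [-0.5, 0.6, -0.8]
gripper_width: 0.041
grasp_force: 40.8
```

Run:
```python
from h import *
s=env.read_state();c=env.get_calibration('wrist');im=env.grab_frame('wrist');cv2.imwrite('pics/w5.png',im)
print(s['time'],s['tcp_pos']);p=s['tcp_pos']
def ring(x,y,r,z):
    a=np.linspace(0,6.28,90);return [[x+r*np.cos(t),y+r*np.sin(t),z] for t in a]
def bb(c,P): q=proj(c,P);return np.r_[q.min(0),q.max(0)].round(1)
print('wrist pred washer',bb(c,ring(p[0],p[1],.022,p[2])+ring(p[0],p[1],.022,p[2]+.006)))
sd=env.grab_frame('side');cs=env.get_calibration('side')
print('side pred washer',bb(cs,ring(p[0],p[1],.022,p[2])+ring(p[0],p[1],.022,p[2]+.006)))
print('side pred spacer',bb(cs,ring(.524,.0925,.016,.012)+ring(.524,.0925,.016,.034)))
cv2.imwrite('pics/j5.png',np.hstack([cv2.resize(im[190:430,170:470],(400,320),interpolation=2),cv2.resize(sd[180:300,210:350],(373,320),interpolation=2)]))
```

```text
11.025 [0.52729036 0.0884121  0.11908913]
wrist pred washer [277.1 253.6 374.7 347.1]
side pred washer [271.7 214.1 295.2 229.2]
side pred spacer [273.9 254.2 290.2 272.6]
```

View pics/j5.png

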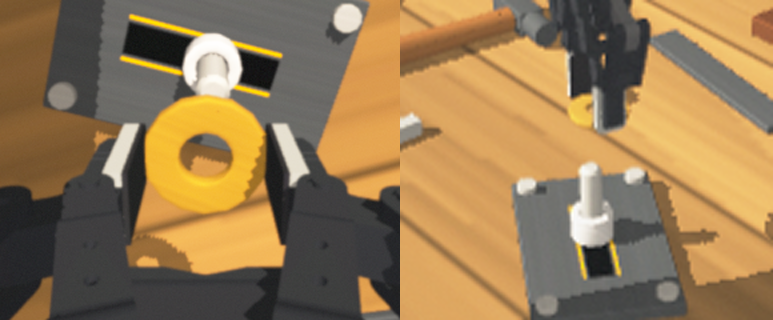

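The spacer is seated on the plate and the washer is held level. I'll measure the washer's offset in the grip precisely.

Run:
```python
from h import *
s=env.read_state();p=s['tcp_pos'];print(p)
cs=env.get_calibration('side');sd=env.grab_frame('side');im=env.grab_frame('wrist');c=env.get_calibration('wrist')
def ring(x,y,r,z):
    a=np.linspace(0,6.28,90);return [[x+r*np.cos(t),y+r*np.sin(t),z] for t in a]
def bb(c,P): q=proj(c,P);return np.r_[q.min(0),q.max(0)].round(1)
W=ring(p[0],p[1],.022,p[2])+ring(p[0],p[1],.022,p[2]+.006)
def mk(im):
    h=cv2.cvtColor(im,cv2.COLOR_BGR2HSV);return ((h[...,0]>17)&(h[...,0]<32)&(h[...,1]>165)&(h[...,2]>110)).astype('uint8')
m=mk(sd)[205:235,262:302]
for r in range(30):print(205+r,''.join('#' if v else '.' for v in m[r]))
print('side pred',bb(cs,W))
x,y,w,h=box(mk(im),260,390,235,365);print('wrist',x,y,x+w,y+h,'pred',bb(c,W))
# bore
b=(mk(im)[y:y+h,x:x+w]==0);n,l,st,ce=cv2.connectedComponentsWithStats(b[15:-15,15:-15].astype('uint8'));print(st,ce+[x+15,y+15])
print('bore pred',bb(c,ring(p[0],p[1],.009,p[2]+.006)))
g=im.mean(2).astype(int)[225:275]
```

```text
[0.52722051 0.08844641 0.11909045]
205 ........................................
206 ........................................
207 ........................................
208 ........................................
209 ........................................
210 ........................................
211 ........................................
212 ........................................
213 ........................................
214 ........................................
215 ........................................
216 ...............####.....................
217 .............######.....................
218 .............######.....................
219 ............#######..............#......
220 ............######...............#......
221 ............######...............#......
222 .............#####......................
223 .............######.....................
224 ..............#####.....................
225 ................###.....................
226 ...............####.....................
227 ................####....................
228 ........................................
229 ........................................
230 ........................................
231 ........................................
232 ........................................
233 ........................................
234 ........................................
side pred [271.7 214.1 295.1 229.2]
wrist 278 262 369 351 pred [276.4 254.  374.  347.4]
[[   0    0   61   59 2635]
 [  12   13   39   32  964]] [[322.59734345 306.20265655]
 [324.10062241 305.44605809]]
bore pred [305.3 286.  345.2 322.4]
```

>>> {"api": "step_arm", "payload": {"plan": [{"claw":0.4,"xyz":[-0.0047,0.005,-0.02],"dr":[0,0,0]},{"claw":0.4,"xyz":[-0.0047,0.005,-0.038],"dr":[0,0,0]},{"claw":0.4,"xyz":[-0.0047,0.005,-0.043],"dr":[0,0,0]},{"claw":0.4,"xyz":[-0.0047,0.005,-0.045],"dr":[0,0,0]},{"claw":0.4,"xyz":[-0.0047,0.005,-0.046],"dr":[0,0,0]},{"claw":0.4,"xyz":[-0.0047,0.005,-0.047],"dr":[0,0,0]},{"claw":0.4,"xyz":[-0.0047,0.005,-0.048],"dr":[0,0,0]}]}}

```text
time: 12.1
tcp_pos: [0.5224, 0.0947, 0.0714]
ee_rot: [0.147, 0.989, 0.0, 0.0]
contact_force: [0.2, -0.1, -0.9]
gripper_width: 0.041
grasp_force: 40.8
```

>>> {"api": "step_arm", "payload": {"plan": [{"claw":0.4,"xyz":[0,0,-0.002],"dr":[0,0,0]},{"claw":0.4,"xyz":[0,0,-0.004],"dr":[0,0,0]},{"claw":0.4,"xyz":[0,0,-0.006],"dr":[0,0,0]}]}}

```text
time: 12.48
tcp_pos: [0.5222, 0.0946, 0.0651]
ee_rot: [0.147, 0.989, -0.0, 0.0]
contact_force: [-0.8, -2.2, 0.4]
gripper_width: 0.0411
grasp_force: 40.9
```

>>> {"api": "step_arm", "payload": {"plan": [{"claw":0.4,"xyz":[0,-0.001,-0.006],"dr":[0,0,0]},{"claw":0.4,"xyz":[0,-0.001,-0.014],"dr":[0,0,0]},{"claw":0.4,"xyz":[0,-0.001,-0.022],"dr":[0,0,0]},{"claw":0.4,"xyz":[0,-0.001,-0.027],"dr":[0,0,0]},{"claw":0.4,"xyz":[0,-0.001,-0.03],"dr":[0,0,0]},{"claw":0.4,"xyz":[0,-0.001,-0.03],"dr":[0,0,0]}]}}

```text
time: 13.22
tcp_pos: [0.5222, 0.0937, 0.0351]
ee_rot: [0.147, 0.989, -0.0, -0.0]
contact_force: [0.4, -1.2, -0.9]
gripper_width: 0.0409
grasp_force: 40.8
```

>>> {"api": "step_arm", "payload": {"plan": [{"claw":0.4,"xyz":[0,0,-0.001],"dr":[0,0,0]},{"claw":-0.6,"xyz":[0,0,-0.001],"dr":[0,0,0]},{"claw":-0.6,"xyz":[0,0,-0.001],"dr":[0,0,0]},{"claw":-0.6,"xyz":[0,0,-0.001],"dr":[0,0,0]},{"claw":-0.6,"xyz":[0,0,0.06],"dr":[0,0,0]},{"claw":-0.6,"xyz":[0,0,0.115],"dr":[0,0,0]},{"claw":-0.6,"xyz":[-0.01,-0.05,0.125],"dr":[0,0,0]},{"claw":-0.6,"xyz":[-0.02,-0.11,0.125],"dr":[0,0,0]}]}}

```text
time: 14.22
tcp_pos: [0.5023, -0.0171, 0.1615]
ee_rot: [0.146, 0.989, -0.0, 0.001]
contact_force: [0.6, 0.1, 0.3]
gripper_width: 0.0684
grasp_force: 0.0
```

>>> {"api": "step_arm", "payload": {"plan": [{"claw":-0.6,"xyz":[-0.046,-0.205,0.0],"dr":[0,0,0]},{"claw":-0.6,"xyz":[-0.046,-0.205,0.0],"dr":[0,0,0]},{"claw":-0.6,"xyz":[-0.046,-0.205,0.0],"dr":[0,0,0]},{"claw":-0.6,"xyz":[-0.046,-0.205,0.0],"dr":[0,0,0]},{"claw":-0.6,"xyz":[-0.046,-0.205,0.0],"dr":[0,0,0]},{"claw":-0.6,"xyz":[-0.046,-0.205,0.0],"dr":[0,0,0]}]}}

```text
time: 14.98
tcp_pos: [0.4564, -0.2205, 0.1602]
ee_rot: [0.147, 0.989, 0.0, -0.0]
contact_force: [0.8, 0.2, -0.6]
gripper_width: 0.068
grasp_force: 0.0
```

Run:
```python
from h import *
s=env.read_state();c=env.get_calibration('wrist');im=env.grab_frame('wrist');cv2.imwrite('pics/w6.png',im)
sd=env.grab_frame('side')
print(s['time'],s['tcp_pos']);p=s['tcp_pos']
def ring(x,y,r,z):
    a=np.linspace(0,6.28,90);return [[x+r*np.cos(t),y+r*np.sin(t),z] for t in a]
def bb(c,P): q=proj(c,P);return np.r_[q.min(0),q.max(0)].round(1)
P=lambda x,y:ring(x,y,.022,0)+ring(x,y,.022,.005)+ring(x,y,.017,.028)
print('pred at tcp',bb(c,P(p[0],p[1])))
h=cv2.cvtColor(im,cv2.COLOR_BGR2HSV);q=proj(c,[[.456,-.221,.014]])[0].astype(int)
m3=((h[...,0]<12)&(h[...,1]>120)&(h[...,2]>90)).astype('uint8')
x,y,w,hh=box(m3,q[0]-60,q[0]+60,q[1]-60,q[1]+60);print('obs',x,y,x+w,y+hh)
cv2.imwrite('pics/j6.png',np.hstack([cv2.resize(im[130:370,170:470],(400,320),interpolation=2),cv2.resize(sd[180:300,210:350],(373,320),interpolation=2)]))
```

```text
14.975 [ 0.45636605 -0.22045725  0.16019204]
pred at tcp [301.1 200.9 349.  250.5]
obs 301 203 347 247
```

View pics/j6.png

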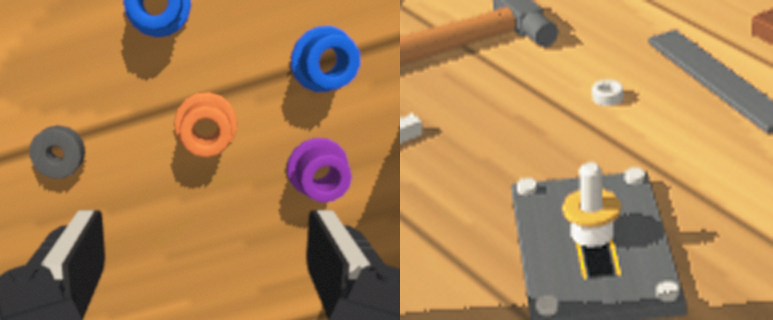

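The washer is seated on the spacer (side crop, 590,207). The copper bushing is centred under the tool at (324,225), so I grasp it now.

>>> {"api": "step_arm", "payload": {"plan": [{"claw":-0.6,"xyz":[-0.001,0,-0.06],"dr":[0,0,0]},{"claw":-0.6,"xyz":[-0.001,0,-0.11],"dr":[0,0,0]},{"claw":-0.6,"xyz":[-0.001,0,-0.14],"dr":[0,0,0]},{"claw":-0.4,"xyz":[-0.001,0,-0.151],"dr":[0,0,0]},{"claw":0,"xyz":[-0.001,0,-0.151],"dr":[0,0,0]},{"claw":0.6,"xyz":[-0.001,0,-0.151],"dr":[0,0,0]},{"claw":0.6,"xyz":[-0.001,0,-0.151],"dr":[0,0,0]},{"claw":0.6,"xyz":[-0.001,0,-0.151],"dr":[0,0,0]}], "newtons": 45}}

```text
time: 16.08
tcp_pos: [0.4559, -0.2215, 0.0106]
ee_rot: [0.147, 0.989, -0.0, 0.001]
contact_force: [-0.9, 3.4, 7.7]
gripper_width: 0.0327
grasp_force: 45.1
```

>>> {"api": "step_arm", "payload": {"plan": [{"claw":0.6,"xyz":[0,0,0.05],"dr":[0,0,0]},{"claw":0.6,"xyz":[0,0,0.11],"dr":[0,0,0]},{"claw":0.6,"xyz":[0.015,0.05,0.117],"dr":[0,0,0]},{"claw":0.6,"xyz":[0.068,0.314,0.117],"dr":[0,0,0]},{"claw":0.6,"xyz":[0.068,0.314,0.117],"dr":[0,0,0]},{"claw":0.6,"xyz":[0.068,0.314,0.117],"dr":[0,0,0]},{"claw":0.6,"xyz":[0.068,0.314,0.117],"dr":[0,0,0]},{"claw":0.6,"xyz":[0.068,0.314,0.117],"dr":[0,0,0]}]}}

```text
time: 17.08
tcp_pos: [0.5232, 0.0957, 0.1266]
ee_rot: [0.145, 0.989, 0.0, 0.0]
contact_force: [0.0, -1.1, -1.7]
gripper_width: 0.0323
grasp_force: 45.8
```

>>> {"api": "step_arm", "payload": {"plan": [{"claw":0.6,"xyz":[0,0,0],"dr":[0,0,0]},{"claw":0.6,"xyz":[0,0,0],"dr":[0,0,0]}]}}

```text
time: 17.32
tcp_pos: [0.5232, 0.0915, 0.1263]
ee_rot: [0.147, 0.989, -0.0, 0.0]
contact_force: [0.1, -0.5, -1.7]
gripper_width: 0.0326
grasp_force: 45.8
```

Run:
```python
from h import *
s=env.read_state();p=s['tcp_pos'];print(s['time'],p,s['gripper_width'])
cs=env.get_calibration('side');sd=env.grab_frame('side')
def ring(x,y,r,z):
    a=np.linspace(0,6.28,90);return [[x+r*np.cos(t),y+r*np.sin(t),z] for t in a]
def bb(c,P): q=proj(c,P);return np.r_[q.min(0),q.max(0)].round(1)
h=cv2.cvtColor(sd,cv2.COLOR_BGR2HSV);m=((h[...,0]<12)&(h[...,1]>110)&(h[...,2]>80)).astype('uint8')[200:240,262:305]
for r in range(40):
    if m[r].any():print(200+r,''.join('#' if v else '.' for v in m[r]))
z=p[2]-.0106
print('flange pred',bb(cs,ring(p[0],p[1],.022,z)+ring(p[0],p[1],.022,z+.005)),'z',z)
```

```text
17.325 [0.52317525 0.09146039 0.12630727] 0.032585902111863976
208 ............####...........................
209 ..........###..#...........................
210 ..........#..###...........................
211 ............####...........................
212 ...........#####...........................
213 ............####...........................
214 .............###...........................
215 ..............##...........................
217 ............#..##..........................
218 ............####...........................
219 .............###...........................
220 .............###...........................
221 .............###...........................
222 ..............###..........................
223 .............####..........................
224 .............####...........#..............
225 .............#####.........#...............
226 ...........#.######..#######...............
227 ..............#######..####................
228 ....................#####..................
229 ..............##########...................
230 ................#..........................
flange pred [269.1 216.2 292.5 230.8] z 0.11570727135768039
```

>>> {"api": "step_arm", "payload": {"plan": [{"claw":0.6,"xyz":[0.001,0.0013,-0.02],"dr":[0,0,0]},{"claw":0.6,"xyz":[0.001,0.0013,-0.037],"dr":[0,0,0]},{"claw":0.6,"xyz":[0.001,0.0013,-0.041],"dr":[0,0,0]},{"claw":0.6,"xyz":[0.001,0.0013,-0.043],"dr":[0,0,0]},{"claw":0.6,"xyz":[0.001,0.0013,-0.0445],"dr":[0,0,0]},{"claw":0.6,"xyz":[0.001,0.0013,-0.0455],"dr":[0,0,0]}]}}

```text
time: 18.12
tcp_pos: [0.525, 0.0937, 0.0817]
ee_rot: [0.147, 0.989, -0.0, 0.001]
contact_force: [-1.3, -2.4, 4.9]
gripper_width: 0.0326
grasp_force: 46.3
```

>>> {"api": "step_arm", "payload": {"plan": [{"claw":0.6,"xyz":[-0.001,-0.0015,0.0],"dr":[0,0,0]},{"claw":0.6,"xyz":[-0.001,-0.0015,-0.002],"dr":[0,0,0]},{"claw":0.6,"xyz":[-0.001,-0.0015,-0.004],"dr":[0,0,0]}]}}

```text
time: 18.5
tcp_pos: [0.5245, 0.0924, 0.0774]
ee_rot: [0.147, 0.989, 0.0, 0.002]
contact_force: [5.7, 0.2, 2.9]
gripper_width: 0.0325
grasp_force: 46.1
```

>>> {"api": "step_arm", "payload": {"plan": [{"claw":0.6,"xyz":[0.001,0.0,0.0],"dr":[0,0,0]},{"claw":0.6,"xyz":[0.001,0.0,-0.004],"dr":[0,0,0]},{"claw":0.6,"xyz":[0.001,0.0,-0.008],"dr":[0,0,0]}]}}

```text
time: 18.88
tcp_pos: [0.5249, 0.0925, 0.0688]
ee_rot: [0.147, 0.989, 0.0, 0.001]
contact_force: [5.6, 0.1, 2.6]
gripper_width: 0.0326
grasp_force: 46.1
```

>>> {"api": "step_arm", "payload": {"plan": [{"claw":0.6,"xyz":[0.001,0.0,0.0],"dr":[0,0,0]},{"claw":0.6,"xyz":[0.0015,0.0,-0.004],"dr":[0,0,0]},{"claw":0.6,"xyz":[0.0015,0.0,-0.009],"dr":[0,0,0]},{"claw":0.6,"xyz":[0.0015,0.0,-0.013],"dr":[0,0,0]}]}}

```text
time: 19.38
tcp_pos: [0.5253, 0.0926, 0.055]
ee_rot: [0.147, 0.989, -0.0, -0.001]
contact_force: [1.0, 0.1, -1.0]
gripper_width: 0.0325
grasp_force: 45.9
```

>>> {"api": "step_arm", "payload": {"plan": [{"claw":0.6,"xyz":[0.0,0.0,-0.002],"dr":[0,0,0]},{"claw":0.6,"xyz":[0.0,0.0,-0.004],"dr":[0,0,0]},{"claw":0.6,"xyz":[0.0,0.0,-0.004],"dr":[0,0,0]}]}}

```text
time: 19.75
tcp_pos: [0.5254, 0.0926, 0.0514]
ee_rot: [0.147, 0.989, -0.0, -0.0]
contact_force: [-0.5, 0.4, -2.3]
gripper_width: 0.0324
grasp_force: 45.8
```

>>> {"api": "step_arm", "payload": {"plan": [{"claw":0.6,"xyz":[0.0,0.0,-0.001],"dr":[0,0,0]},{"claw":0.6,"xyz":[0.0,0.0,-0.001],"dr":[0,0,0]},{"claw":-0.6,"xyz":[0.0,0.0,-0.001],"dr":[0,0,0]},{"claw":-0.6,"xyz":[0.0,0.0,-0.001],"dr":[0,0,0]},{"claw":-0.6,"xyz":[0.0,0.0,-0.001],"dr":[0,0,0]},{"claw":-0.6,"xyz":[0.0,0.0,0.05],"dr":[0,0,0]},{"claw":-0.6,"xyz":[0.0,0.0,0.11],"dr":[0,0,0]},{"claw":-0.6,"xyz":[0.0,0.0,0.16],"dr":[0,0,0]}]}}

```text
time: 20.75
tcp_pos: [0.5257, 0.0925, 0.2142]
ee_rot: [0.147, 0.989, 0.0, 0.001]
contact_force: [0.3, 0.1, 0.4]
gripper_width: 0.0684
grasp_force: 0.0
```

Run:
```python
from h import *
s=env.read_state();print(s['time'],s['tcp_pos'])
sd=env.grab_frame('side');im=env.grab_frame('wrist')
cv2.imwrite('pics/j7.png',np.hstack([cv2.resize(im[130:370,170:470],(400,320),interpolation=2),cv2.resize(sd[200:300,220:337],(373,320),interpolation=2)]))
```

```text
20.75 [0.52573126 0.09250579 0.21415111]
```

View pics/j7.png

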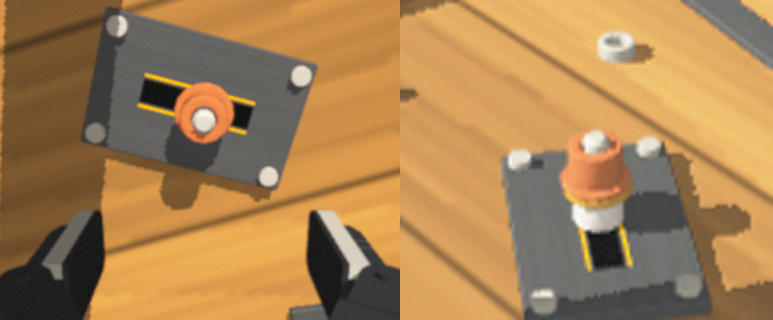

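The spacer, washer and bushing are stacked on the stud, level and released, with the stud tip showing at side crop (595,140). The gripper is clear of them.

```bash
python3 -c "
from rig import env
print(env.finish_job())"
```

```text
the job is handed in; nothing more can be done
None
```

The spacer, washer and flanged bushing (flange down) are on the stud in that order. The final pictures show them seated, level and released. I handed the job in just after 20.75 s; the hand-in returned no verdict.

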